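# Mount the manipulator carriage on its dovetail rail

### The job

Slide the loose manipulator carriage onto the dovetail rail from the rail's open end until it is fully home against the end stop. Then tighten its side clamp knob by turning it clockwise (seen from above) all the way to its stop, and let go. Leave the dish, the tip box and the bottle where they stand.

Things in the scene. Friction and masses are not known exactly. Their poses are not given: they have to be found in the camera images.
- rail_base: Fixed dark steel plate, 270 x 120 x 15 mm (x, y, z), a bright steel dovetail rail on its centre line (y = 0). Origin: centre of the plate's underside, on the bench. x runs along the rail from its open end to the end stop, within 0.3 rad of world +y; z up. Rail: x = -42 to 105 mm, 16 mm high above the plate, 51 mm wide at its top, 36 mm at its foot, so a carriage enters only from the open end.
- rail_mouth (a point): Tip of the rail's open end, 23 mm above the bench, 42 mm back (-x) from rail_base's origin; axes as rail_base. The first 22 mm of the rail taper as a lead-in. From here back to x = -135 mm of rail_base the plate is bare, its top 15 mm above the bench: a landing on which the carriage can be set down in line and then slid along the plate in +x.
- rail_stop (a point): Middle of the end stop's face, on the rail's centre line 105 mm ahead (+x) of rail_base's origin and at the rail's top, 31 mm above the bench; axes as rail_base. The stop is aluminium, 80 mm wide, rising to 40 mm above the bench. The carriage is fully home when its leading end meets this face: its centre is then 40 mm short of it, at x = +65 mm of rail_base.
- carriage_grip (a point): Centre of the black grip block, 40 x 32 x 46 mm (x, y, z), on the loose carriage (about 0.5 kg), whose aluminium body is 80 x 80 mm, 28 mm high, open below along x; it fits the rail either way round, 2 mm play a side. The point is mid-body, 51 mm above its underside (top: 76 mm). x: slide direction, at first within 0.35 rad of world +y. A 52 mm wide ear reaches to y = -95 mm.
- knob_grip (a point): Centre of the bar of the black clamp knob, on the knob's vertical axis, at (0, -68, +1.5) mm from carriage_grip in the carriage's axes, on the ear. The bar is 52 mm long (x of this point), 12 mm thick (y), 28 mm high, its underside 10 mm above the ear; z up. The point turns with the knob.
- clamp_knob (a joint): Angle of the clamp knob, 0 to 1.57 rad; grows as it is turned clockwise seen from above (tightened). 0: bar along the slide direction; 1.57: bar square to it, tight, at its hard stop. Starts loose, at 0.1 to 0.4. It turns against light friction (0.05 N m) and stays where it is left.
- dish_center (a point): Centre of a closed clear petri dish, 94 mm diameter, 16 mm high; a bystander.
- tip_box_center (a point): Centre of a pipette tip box, 120 x 85 x 57 mm, blue with a white lid; a bystander.
- bottle_center (a point): Centre of an amber bottle, 60 mm diameter, 110 mm high; a bystander.

How it is judged:
By the outcome, as a careful person would: the job done as asked, in the order asked, and still so for the second after the job is handed in, with the robot touching nothing.
It also fails if it takes over 53 s, if anything falls off the work surface, if the arm or the gripper's body presses on something with over 40 N, if the wrist force passes 120 N, or if a joint passes its speed limit or range.

### The arm

A 6-joint arm with a two-finger parallel gripper is mounted at the origin on the work surface. World frame = base frame: x ahead of the robot, y to its left, z up, the work surface at z = 0. Lengths are in m, angles in degrees, forces in N, time in s.
With the tool pointing down it reaches from about 0.35 to 0.875 m from the base axis. Payload 4.2 kg.
Tool frame: the origin (TCP) lies midway between the tips of the shut fingers; the grasp point (between the pads) lies 19 mm behind it; z points along the fingers, y is the direction in which the jaws open and shut (so a half turn about z gives the same grasp; the last joint's range is limited). The gripper opens to 85 mm and grips with 20 to 120 N. Pads are 22 mm wide; open, the fingers measure 114 mm over their backs; the gripper's body (76 mm by 85 mm) begins 54 mm behind the grasp point. The pads swing forward as they close: fully open they stand 13 mm farther back than shut.
Start: joints at [90.447, 22.042, 0.453, 0, -68.411, -14.817], TCP at [0.155, 0.605, 0.231] pointing down, gripper open.
Joint ranges: [-179.83, 179.83], [-69.29, 118.12], [-61.27, 80.66], [-181.25, 117.63], [-171.15, -9.14], [-177.46, 177.46]. Speed limits (degrees/s): [159.86, 159.86, 180, 180, 180, 180].

### API

Orientations are given as a 3x3 rotation matrix whose columns are the frame's x, y, z axes.
In Python, from workcell import robot, kin, readout, eyes gives the robot as it stands. The module is installed in compiled form; this text tells all that it offers. Calls block until the motion is done:
- robot.reach(position, orientation): joint-space move of the TCP to a pose.
- robot.move_linear(position, rotation=None, vel=0.15, force_limit=None): straight line of the TCP; rotation=None keeps the orientation; vel is the mean speed in m/s. With force_limit (N) it stops when the force on the tool has changed by that much, and returns True; else False.
- robot.move_j(angles): joint-space move.
- robot.move_gripper(opening, squeeze=None): opening from 0.0 (shut) to 1.0 (fully open); squeeze is the grip in N (None keeps the last); returns when the fingers have stopped.
- robot.hold(seconds).
- kin.inverse_kinematics(position, orientation): joint angles nearest the present ones, or None.
- readout.observe(): the state.
- eyes.grab_frame(name): name is "scene" or "top" or "wrist"; returns (picture, depth): 384x512x3 uint8, red, green, blue; 384x512 float32, m along the optical axis (not along the pixel's ray), 0 where there is no reading.
- eyes.camera_params(name): a dict with "camera_matrix" (3x3 intrinsics, pixels), "rvec" (rotation vector, rad) and "tvec" (3), from world to camera coordinates, as OpenCV has them; the wrist camera has in their place "mount" (4x4, takes a point from camera to tool coordinates, whose origin is the TCP and whose axes are the flange's). Camera axes: x right, y down, z forward; pixel columns grow to the right and rows downward; lengths in m; the calibration is good to about 2 mm. The wrist camera is an equidistant fisheye: a pixel r from the principal point sees the ray r / f radians off the axis. A picture is of the moment at which its call begins: read the wrist's pose just before it. camera_params takes no time and is no camera call.
A pose or a line that the arm cannot do raises robot.Unreachable and nothing moves.
- robot.finish_job(): hands the job in, once; it reports no verdict.
The state is a dict: "time_s": time; "qpos": joint angles; "joint_vel": joint speeds; "effort": joint torques, N m; "eef_pos": TCP position; "tool_rot": TCP orientation; "force": force on the tool from outside, world axes, zero at the start; "moment": the same for the moment, N m; "gripper_width": opening from 0.0 (shut) to 1.0 (fully open).
Only numpy, scipy, OpenCV 4.12 (cv2) and the standard library are available. Lean on these libraries where they do the work, as an engineer would, in place of code of your own. Each camera call takes 0.05 s, during which the arm holds its last target.

## Working session

There is one attempt and no reset: what is moved stays moved. The work goes in short steps, each a Python script; the robot and the scene stay as the last script left them, time stands still between calls to the robot, and variables do not carry over. Pictures are saved under pics/ and viewed, and the job is handed in when it is done.

```bash
mkdir -p pics
cat > h.py <<'E'
import numpy as np, cv2
from workcell import robot, kin, readout, eyes
def save(n,im): cv2.imwrite(f'pics/{n}.png',im[:,:,::-1])
def pts(name,depth):
    p=eyes.camera_params(name);K=np.array(p['camera_matrix']);R=cv2.Rodrigues(np.array(p['rvec'],float))[0];t=np.array(p['tvec'],float).ravel()
    v,u=np.mgrid[0:384,0:512]
    c=np.stack([(u-K[0,2])/K[0,0]*depth,(v-K[1,2])/K[1,1]*depth,depth],-1)
    return (c-t)@R
E
python3 - <<'E'
from h import *
s=readout.observe();print(s)
for n in('scene','top','wrist'):
    im,d=eyes.grab_frame(n);np.savez(f'{n}0.npz',im=im,d=d);save(n+'0',im);print(eyes.camera_params(n))
E
```

```text
{'time_s': 0.0, 'qpos': array([ 9.04485104e+01,  2.20903834e+01,  3.79790382e-01, -2.58817645e-02,
       -6.84124695e+01, -1.48162737e+01]), 'joint_vel': array([-0.01852124,  0.04864249,  0.008505  ,  0.0134972 ,  0.1081641 ,
       -0.0378025 ]), 'effort': array([-1.34983770e-04, -3.92292345e+01,  1.88409233e+01,  4.18644950e+00,
       -4.60917319e-03,  5.64442530e-06]), 'eef_pos': array([0.1549447 , 0.60488583, 0.2302337 ]), 'tool_rot': array([[ 9.68681592e-01, -2.48305881e-01, -4.03210948e-04],
       [-2.48306166e-01, -9.68679215e-01, -2.15103194e-03],
       [ 1.43531814e-04,  2.18378481e-03, -9.99997605e-01]]), 'force': array([-0.3815751 ,  0.55458773, -1.05482632]), 'moment': array([ 0.00500196, -0.03653075, -0.00163923]), 'gripper_width': 1.000597533846174}
{'camera_matrix': array([[410.9721233 ,   0.        , 259.53265508],
       [  0.        , 410.9721233 , 195.43809816],
       [  0.        ,   0.        ,   1.        ]]), 'rvec': array([ 0.92098707,  2.31672488, -1.24767347]), 'tvec': array([ 0.35178126, -0.13459606,  1.39783941])}
{'camera_matrix': array([[486.8964826 ,   0.        , 255.92027724],
       [  0.        , 486.8964826 , 190.10174014],
       [  0.        ,   0.        ,   1.        ]]), 'rvec': array([ 2.13559544, -2.16888102,  0.12179236]), 'tvec': array([0.06675542, 0.49974813, 1.42680025])}
{'camera_matrix': array([[297.31863964,   0.        , 256.55164028],
       [  0.        , 297.31863964, 187.94194281],
       [  0.        ,   0.        ,   1.        ]]), 'mount': array([[ 1.03456245e-03, -9.47008694e-01, -3.21206262e-01,
         8.20318898e-02],
       [ 9.99999463e-01,  9.61410434e-04,  3.86349428e-04,
         5.33775794e-05],
       [-5.70652149e-05, -3.21206490e-01,  9.47009180e-01,
        -1.42175129e-01],
       [ 0.00000000e+00,  0.00000000e+00,  0.00000000e+00,
         1.00000000e+00]])}
```

View pics/scene0.png

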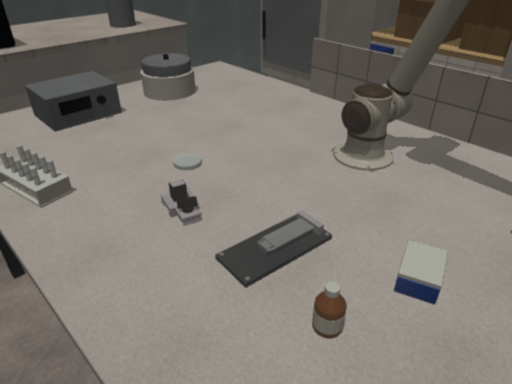

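View pics/top0.png

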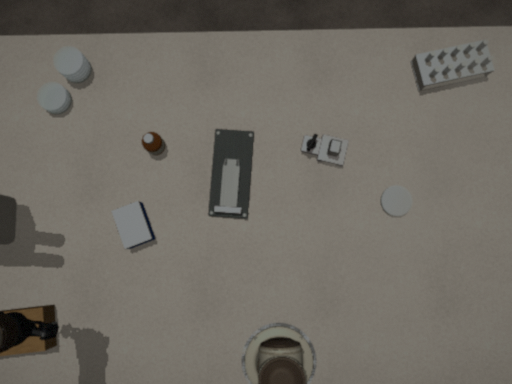

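View pics/wrist0.png

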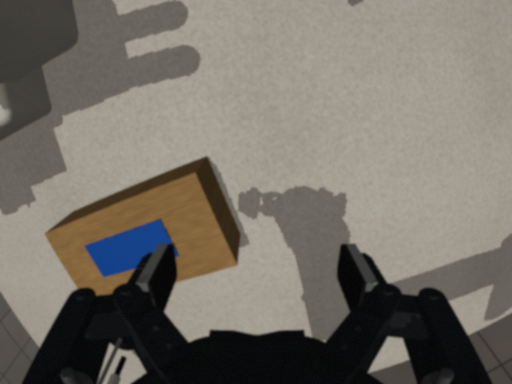

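Run:
```python
from h import *
for n,pp in (('top',[(280,340),(232,180),(228,210),(232,135),(335,148),(312,143),(396,201),(135,225),(152,142)]),('scene',[(363,155),(275,245),(312,222),(225,265),(180,190),(187,203),(188,161),(420,265),(330,310)])):
    z=np.load(n+'0.npz');P=pts(n,z['d'])
    for u,v in pp: print(n,u,v,P[v,u].round(3), z['d'][v,u])
z=np.load('top0.npz')
im=cv2.resize(z['im'][110:230,190:370],None,fx=4.4,fy=4.4,interpolation=cv2.INTER_CUBIC);save('topc',im)
z=np.load('scene0.npz')
im=cv2.resize(z['im'][145:290,150:350],None,fx=4,fy=4,interpolation=cv2.INTER_CUBIC);save('scenec',im)
```

```text
top 280 340 [0.09  0.001 0.177] 1.2627894
top 232 180 [0.534 0.131 0.024] 1.4703635
top 228 210 [0.442 0.143 0.04 ] 1.4431642
top 232 135 [0.675 0.13  0.014] 1.4973202
top 335 148 [ 0.615 -0.175  0.077] 1.4243774
top 312 143 [ 0.633 -0.109  0.071] 1.4334161
top 396 201 [ 0.463 -0.362  0.015] 1.4651875
top 135 225 [0.4   0.413 0.059] 1.4220996
top 152 142 [0.64  0.359 0.09 ] 1.4200424
scene 363 155 [0.058 0.034 0.038] 1.3227037
scene 275 245 [0.575 0.149 0.031] 0.96005726
scene 312 222 [0.454 0.158 0.041] 1.0187794
scene 225 265 [0.691 0.106 0.013] 0.92944235
scene 180 190 [ 0.625 -0.162  0.061] 1.103489
scene 187 203 [ 0.642 -0.107  0.054] 1.0645841
scene 188 161 [ 0.472 -0.35   0.018] 1.3288827
scene 420 265 [0.423 0.426 0.059] 0.8644572
scene 330 310 [0.668 0.38  0.075] 0.74274254
```

View pics/topc.png

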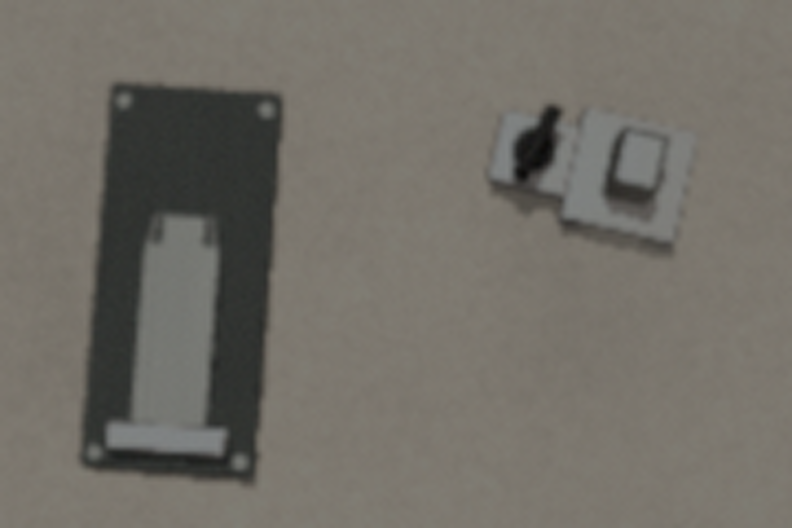

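View pics/scenec.png

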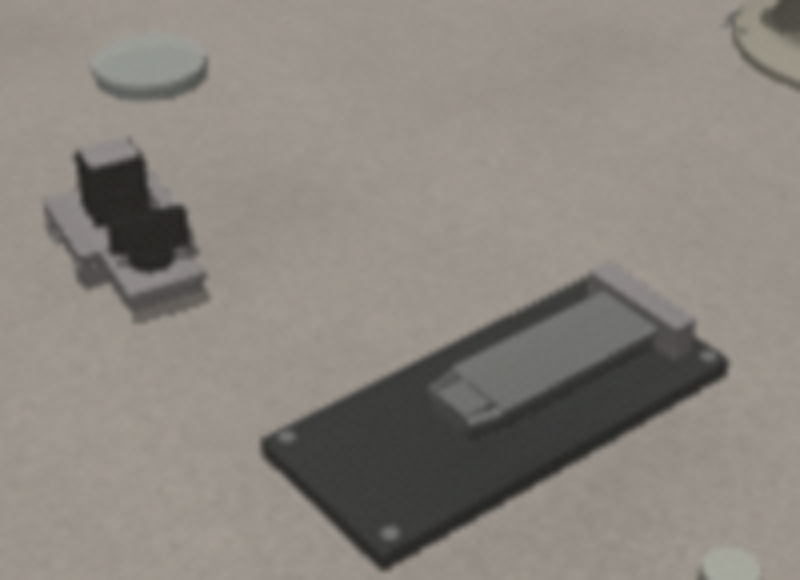

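Run:
```python
from h import *
for n in('scene','top'):
    p=eyes.camera_params(n)
    for X in ([.155,.605,.231],[.155,.605,.35],[.155,.605,0],[0,0,0],[0,0,.3],[.3,0,0],[0,.3,0]):
        print(n,X,cv2.projectPoints(np.array([X]),np.array(p['rvec']),np.array(p['tvec']),np.array(p['camera_matrix']),None)[0].ravel().round(0))
z=np.load('top0.npz');P=pts('top',z['d'])
for u,v in((20,330),(5,330),(5,300),(50,310),(50,330),(5,220)):print(u,v,P[v,u].round(3))
# wrist check: pixels of box
z=np.load('wrist0.npz');s=readout.observe()
p=eyes.camera_params('wrist');K=p['camera_matrix'];M=p['mount']
for u,v in((208,160),(238,262),(130,248),(50,232),(185,10),(355,5)):
    a=np.array([u-K[0,2],v-K[1,2]]);r=np.hypot(*a);th=r/K[0,0];d=np.r_[a/r*np.sin(th),np.cos(th)];d/=d[2]
    c=d*z['d'][v,u];t=M[:3,:3]@c+M[:3,3];print(u,v,(s['tool_rot']@t+s['eef_pos']).round(3))
```

```text
scene [0.155, 0.605, 0.231] [590. 182.]
scene [0.155, 0.605, 0.35] [619. 126.]
scene [0.155, 0.605, 0] [545. 268.]Traceback (most recent call last):
  File "<stdin>", line 5, in <module>
cv2.error: OpenCV(4.12.0) /io/opencv/modules/calib3d/src/calibration_base.cpp:1490: error: (-215:Assertion failed) npoints >= 0 && (depth == CV_32F || depth == CV_64F) in function 'projectPoints'
```

```bash
cat >> h.py <<'E'
def wpts(d,s):
    p=eyes.camera_params('wrist');K=p['camera_matrix'];M=p['mount']
    v,u=np.mgrid[0:384,0:512];a=np.stack([u-K[0,2],v-K[1,2]],-1);r=np.hypot(a[...,0],a[...,1])+1e-9;th=r/K[0,0]
    k=np.tan(th)/r
    c=np.stack([a[...,0]*k*d,a[...,1]*k*d,d],-1)
    return (c@M[:3,:3].T+M[:3,3])@s['tool_rot'].T+s['eef_pos']
E
python3 - <<'E'
from h import *
for n in('scene','top'):
    p=eyes.camera_params(n)
    for X in ([.155,.605,.231],[.155,.605,.35],[0.,0,0],[0,0,.3],[.3,0.,0],[0,.3,0]):
        print(n,X,cv2.projectPoints(np.array([X],float),np.array(p['rvec']),np.array(p['tvec']),np.array(p['camera_matrix']),None)[0].ravel().round(0))
z=np.load('top0.npz');P=pts('top',z['d'])
for u,v in((20,330),(5,330),(5,300),(50,310),(50,330),(5,220)):print(u,v,P[v,u].round(3))
z=np.load('wrist0.npz');s=readout.observe();P=wpts(z['d'],s)
for u,v in((208,165),(233,262),(130,248),(50,232),(185,10),(355,5)):print(u,v,P[v,u].round(3))
E
```

```text
scene [0.155, 0.605, 0.231] [590. 182.]
scene [0.155, 0.605, 0.35] [619. 126.]
scene [0.0, 0, 0] [363. 156.]
scene [0, 0, 0.3] [377.  67.]
scene [0.3, 0.0, 0] [304. 188.]
scene [0, 0.3, 0] [448. 191.]
top [0.155, 0.605, 0.231] [ 40. 320.]
top [0.155, 0.605, 0.35] [ 16. 328.]
top [0.0, 0, 0] [279. 361.]
top [0, 0, 0.3] [283. 390.]
top [0.3, 0.0, 0] [277. 257.]
top [0, 0.3, 0] [177. 362.]
20 330 [0.158 0.568 0.405]
5 330 [0.169 0.566 0.472]
5 300 [0.186 0.814 0.004]
50 310 [0.157 0.668 0.025]
50 330 [0.146 0.537 0.327]
5 220 [0.416 0.76  0.128]
208 165 [0.161 0.665 0.016]
233 262 [0.057 0.658 0.081]
130 248 [0.103 0.775 0.082]
50 232 [0.146 0.893 0.079]
185 10 [ 0.361  0.644 -0.   ]
355 5 [0.319 0.433 0.   ]
```

```bash
cat >> h.py <<'E'
def rect(P,m):
    q=P[m][:,:2].astype(np.float32)*1000
    (c,s,a)=cv2.minAreaRect(q); return np.round(c,1),np.round(s,1),round(a,2)
E
python3 - <<'E'
from h import *
z=np.load('top0.npz');P=pts('top',z['d'])
def reg(x0,x1,y0,y1,z0,z1):return (P[...,0]>x0)&(P[...,0]<x1)&(P[...,1]>y0)&(P[...,1]<y1)&(P[...,2]>z0)&(P[...,2]<z1)
print('plate',rect(P,reg(.4,.75,0,.25,.009,.045)))
print('rail',rect(P,reg(.4,.75,0,.25,.024,.035)))
print('stop',rect(P,reg(.4,.75,0,.25,.036,.045)))
print('body',rect(P,reg(.5,.75,-.26,-.0,.015,.04)))
print('grip',rect(P,reg(.5,.75,-.26,-.14,.06,.09)))
print('knob',rect(P,reg(.5,.75,-.13,-.0,.05,.09)))
for a in ([-1,0],[1,0]):
  ty=np.array([a[0],a[1],0.]);tz=np.array([0,0,-1.]);R=np.c_[np.cross(ty,tz),ty,tz]
  for p in ([.615,-.175,.2],[.65,.135,.2],[.5,.135,.2],[.5,.2,.2]): print(a,p,kin.inverse_kinematics(p,R))
E
```

```text
plate (array([570.3, 136.3]), array([225.2, 309.5]), 73.1)
rail (array([511.4, 123.2]), array([ 92.5, 165.5]), 80.4)
stop (array([494. , 145.4]), array([ 77.5, 123.8]), 89.72)
body (array([ 627.9, -147.5]), array([135.4,  81.5]), 75.29)
grip (array([ 620.5, -173.5]), array([31.8, 40.8]), 74.81)
knob (array([ 637.5, -107.9]), array([11.9, 51.8]), 60.45)
[-1, 0] [0.615, -0.175, 0.2] [-1.41128791e+00  2.46813189e+01 -9.24331733e-03  0.00000000e+00
 -6.53094378e+01  1.41128791e+00]
[-1, 0] [0.65, 0.135, 0.2] [ 25.66149377  27.02138398   3.82594505   0.         -66.80456107
 -25.66149377]
[-1, 0] [0.5, 0.135, 0.2] [ 33.08151195  13.15391612 -17.17260442   0.         -59.67347946
 -33.08151195]
[-1, 0] [0.5, 0.2, 0.2] [ 39.06338327  15.12921296 -14.45137148   0.         -60.41941556
 -39.06338327]
[1, 0] [0.615, -0.175, 0.2] None
[1, 0] [0.65, 0.135, 0.2] [ 25.66149377  27.02138398   3.82594505   0.         -66.80456107
 154.33850623]
[1, 0] [0.5, 0.135, 0.2] [ 33.08151195  13.15391612 -17.17260442   0.         -59.67347946
 146.91848805]
[1, 0] [0.5, 0.2, 0.2] [ 39.06338327  15.12921296 -14.45137148   0.         -60.41941556
 140.93661673]
```

Run:
```python
from h import *
for n in('top','scene'):
  z=np.load(n+'0.npz');P=pts(n,z['d'])
  def reg(x0,x1,y0,y1,z0,z1):
    m=((P[...,0]>x0)&(P[...,0]<x1)&(P[...,1]>y0)&(P[...,1]<y1)&(P[...,2]>z0)&(P[...,2]<z1)).astype(np.uint8)
    m=cv2.morphologyEx(m,cv2.MORPH_OPEN,np.ones((3,3)))
    k,l,st,_=cv2.connectedComponentsWithStats(m); return l==1+np.argmax(st[1:,4])
  print(n,'plate',rect(P,reg(.38,.75,0,.25,.007,.05)))
  print('rail',rect(P,reg(.4,.75,0.05,.22,.026,.035)))
  print('stop',rect(P,reg(.4,.75,0.05,.22,.036,.045)))
  print('grip',rect(P,reg(.5,.75,-.26,-.14,.06,.09)))
  print('knob',rect(P,reg(.5,.75,-.13,-.0,.05,.09)))
```

```text
top plate (array([556.8, 136.4]), array([120.6, 270.3]), 85.05)
rail (array([489.3, 142.9]), array([49.3, 66.7]), 83.63)
stop (array([439.8, 118.8]), array([18., 15.]), 89.51)
grip (array([ 620.2, -173.5]), array([31.5, 39.9]), 75.69)
knob (array([ 636.7, -107. ]), array([11.8, 49.6]), 61.62)
scene plate (array([558.9, 133.3]), array([123.6, 271.5]), 85.0)
rail (array([525.6, 135.6]), array([ 54.7, 149.8]), 86.37)
stop (array([445.5, 143.2]), array([79.6, 21.3]), 85.17)
grip (array([ 624.5, -174.8]), array([32.5, 39.8]), 75.77)
knob (array([ 641. , -109.2]), array([14.8, 51.1]), 62.69)
```

```bash
cat >> h.py <<'E'
def R_(deg):
    a=np.radians(deg);ty=np.array([np.cos(a),np.sin(a),0.]);tz=np.array([0,0,-1.]);return np.c_[np.cross(ty,tz),ty,tz]
def shot(n):
    s=readout.observe();im,d=eyes.grab_frame('wrist');save(n,im);np.savez(n+'.npz',im=im,d=d,p=s['eef_pos'],R=s['tool_rot']);return im,wpts(d,s),s
E
python3 - <<'E'
from h import *
robot.reach([.57,.21,.25],R_(175)); im,P,s=shot('w1');print(s['time_s'],s['eef_pos'])
robot.reach([.621,-.13,.24],R_(165.3)); im,P,s=shot('w2');print(s['time_s'],s['eef_pos'])
E
```

```text
2.2083 [0.56970791 0.21088099 0.2499364 ]
3.5583 [ 0.62122641 -0.12893563  0.24008943]
```

View pics/w1.png

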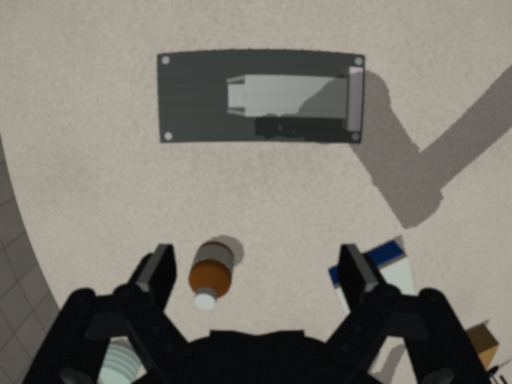

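View pics/w2.png

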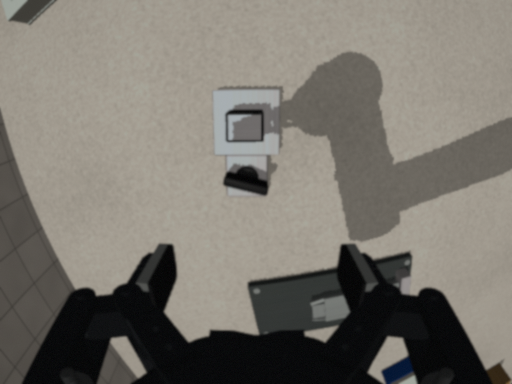

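```bash
cat >> h.py <<'E'
def reg(P,x0,x1,y0,y1,z0,z1):
    m=((P[...,0]>x0)&(P[...,0]<x1)&(P[...,1]>y0)&(P[...,1]<y1)&(P[...,2]>z0)&(P[...,2]<z1)).astype(np.uint8)
    m=cv2.morphologyEx(m,cv2.MORPH_OPEN,np.ones((3,3)))
    k,l,st,_=cv2.connectedComponentsWithStats(m); return l==1+np.argmax(st[1:,4])
def load(n):
    z=np.load(n+'.npz');return z['im'],wpts(z['d'],dict(eef_pos=z['p'],tool_rot=z['R']))
E
python3 - <<'E'
from h import *
for n in('w1','w2'):
  im,P=load(n)
  print('plate',rect(P,reg(P,.38,.75,0,.25,.007,.05)))
  print('rail',rect(P,reg(P,.4,.75,0.05,.22,.026,.035)))
  print('stop',rect(P,reg(P,.4,.75,0.05,.22,.036,.045)))
  if n=='w2':
   print('body',rect(P,reg(P,.5,.75,-.26,-.04,.012,.04)))
   m=reg(P,.5,.75,-.26,-.14,.06,.09);print('grip',rect(P,m),np.median(P[m][:,2]))
   print('knob',rect(P,reg(P,.5,.75,-.13,-.0,.05,.09)))
  else:
   print('plate z',np.median(P[95,180:220,2]), 'rail z',np.median(P[95,260:300,2]))
E
```

```text
plate (array([557. , 134.1]), array([119.7, 270.4]), 85.1)
rail (array([524.7, 137.5]), array([ 50.7, 146.8]), 85.09)
stop (array([443.5, 143.8]), array([78.9, 18.3]), 84.92)
plate z 0.014569470721305697 rail z 0.030718118560717156
plate (array([613.7, 129. ]), array([122. , 156.1]), 85.14)
rail (array([567.5, 133.9]), array([52.7, 62.3]), 87.09)
stop (array([441.4, 120.8]), array([17.9, 37.2]), 2.89)
body (array([ 625.8, -160.1]), array([112.4,  80.2]), 76.14)
grip (array([ 621.9, -176.3]), array([31.8, 40.2]), 75.12) 0.07520964242385826
knob (array([ 638.4, -110.6]), array([13. , 52.2]), 61.12)
```

Run:
```python
from h import *
p=np.array([.6219,-.1763]);R=R_(165.2)
robot.move_gripper(0.8,80)
robot.reach([*p,.12],R)
print(robot.move_linear([*p,.032],vel=.1,force_limit=15),readout.observe()['eef_pos'])
robot.move_gripper(0.0,80)
s=readout.observe();print(s['time_s'],s['gripper_width'],s['force'],s['eef_pos'])
robot.move_linear([*p,.10],vel=.12)
s=readout.observe();print(s['time_s'],s['gripper_width'],s['force'],s['moment'],s['eef_pos'])
im,P,s=shot('w3')
```

```text
False [ 0.62259236 -0.17631607  0.03282449]
5.9 0.461003258131148 [-0.05264653  0.47460291  3.10231286] [ 0.62257197 -0.17636363  0.03296886]
6.6167 0.46348083065419193 [-0.48759213  0.45751946 -5.39172345] [-0.01211241  0.06681486 -0.00508389] [ 0.62075021 -0.17606289  0.09866713]
```

View pics/w3.png

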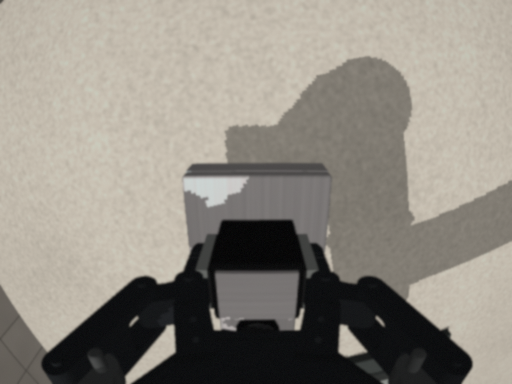

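```bash
cat >> h.py <<'E'
def bodyedge(n):
    z=np.load(n+'.npz');s=dict(eef_pos=z['p'],tool_rot=z['R']);P=wpts(z['d'],s);T=(P-s['eef_pos'])@s['tool_rot']
    # tool coords: x away from ear (+y_c side), y along carriage x, z down
    m=(T[...,2]>-.02)&(T[...,2]<.03)&(T[...,0]>.022)&(T[...,0]<.06)&(abs(T[...,1])<.06)
    q=T[m];A=np.c_[q[:,0],q[:,1],np.ones(len(q))]
    mt=np.abs(q[:,2]-np.median(q[:,2]))<.006;c=np.linalg.lstsq(A[mt],q[mt,2],rcond=None)[0]
    top=np.abs(A@c-q[:,2])<.002;q=q[top]
    mid=q[abs(q[:,1])<.03]
    ed=[q[abs(q[:,1]-k)<.004][:,0].max() for k in np.arange(-.03,.031,.01)]
    return dict(n=len(q),plane=c.round(4),xmax=np.round(np.array(ed)*1000,1),slope_deg=np.degrees(np.polyfit(np.arange(-.03,.031,.01),ed,1)[0]).round(2),ymin=np.percentile(q[:,1],1)*1000,ymax=np.percentile(q[:,1],99)*1000)
E
python3 -c "
from h import *
print(bodyedge('w3'))"
```

```text
{'n': 4756, 'plane': array([ 0.0802, -0.0019,  0.0033]), 'xmax': array([39.6, 39.6, 40.1, 40.1, 40.2, 39.8, 39.8]), 'slope_deg': np.float64(0.21), 'ymin': np.float64(-37.68605814223745), 'ymax': np.float64(39.42827909699083)}
```

Run:
```python
from h import *
im,P=load('w3')
z=np.load('w3.npz');print(z['R'].round(4))
for v in(20,60,100,140): print(v,P[v,100].round(4),P[v,250].round(4))
for v in range(155,245,6): print(v,P[v,205].round(4),P[v,250].round(4),P[v,310].round(4))
for v in range(270,330,8): print(v,P[v,258].round(4))
```

```text
[[-2.561e-01 -9.667e-01 -2.700e-03]
 [-9.667e-01  2.561e-01  8.000e-04]
 [-1.000e-04  2.800e-03 -1.000e+00]]
20 [ 0.7119 -0.3608 -0.0009] [ 0.5886 -0.314  -0.0016]
60 [ 0.7202 -0.3244  0.0008] [ 5.972e-01 -2.814e-01 -5.000e-04]
100 [ 7.316e-01 -2.906e-01 -7.000e-04] [ 6.056e-01 -2.499e-01 -5.000e-04]
140 [ 7.439e-01 -2.568e-01 -3.000e-04] [ 0.6141 -0.2181 -0.0012]
155 [ 6.536e-01 -2.160e-01  3.000e-04] [ 0.6173 -0.2063  0.0008] [ 5.688e-01 -1.935e-01 -2.000e-04]
161 [ 6.553e-01 -2.110e-01 -4.000e-04] [ 6.187e-01 -2.010e-01 -5.000e-04] [ 5.699e-01 -1.886e-01  2.000e-04]
167 [ 0.639  -0.2215  0.0742] [ 0.6133 -0.2154  0.0774] [ 0.5798 -0.2061  0.0752]
173 [ 0.6368 -0.2211  0.0877] [ 0.6131 -0.2153  0.0895] [ 0.5821 -0.2071  0.0893]
179 [ 0.6364 -0.2193  0.0936] [ 0.6135 -0.2135  0.0945] [ 0.5832 -0.2049  0.0926]
185 [ 0.6376 -0.216   0.0929] [ 0.6145 -0.21    0.0934] [ 0.5838 -0.2017  0.0928]
191 [ 0.6385 -0.2129  0.0933] [ 0.6153 -0.2069  0.0935] [ 0.5845 -0.1982  0.0923]
197 [ 0.6395 -0.2097  0.0935] [ 0.6163 -0.2034  0.0929] [ 0.5853 -0.1954  0.0938]
203 [ 0.6404 -0.2066  0.0941] [ 0.6171 -0.2002  0.0933] [ 0.5859 -0.1917  0.093 ]
209 [ 0.6419 -0.2029  0.0929] [ 0.6181 -0.1967  0.0927] [ 0.5866 -0.1883  0.0931]
215 [ 0.643  -0.1995  0.0929] [ 0.6191 -0.193   0.0923] [ 0.5872 -0.1846  0.0928]
221 [ 0.6441 -0.1961  0.0931] [ 0.6193 -0.1922  0.0982] [ 0.5879 -0.181   0.0928]
227 [ 0.6455 -0.1923  0.0924] [ 0.6191 -0.1922  0.1055] [ 0.5886 -0.1773  0.0926]
233 [ 0.6466 -0.1889  0.0928] [ 0.6193 -0.1913  0.1103] [ 0.5894 -0.1743  0.094 ]
239 [ 0.642  -0.1938  0.1108] [ 0.6191 -0.1915  0.1169] [ 0.59   -0.1701  0.0933]
270 [ 0.6163 -0.1878  0.1387]
278 [ 0.6167 -0.1863  0.1422]
286 [ 0.618  -0.1813  0.1409]
294 [ 0.619  -0.1778  0.1418]
302 [ 0.6203 -0.1727  0.1409]
310 [ 0.6214 -0.1686  0.1416]
318 [ 0.6228 -0.1632  0.141 ]
326 [ 0.6331 -0.1226  0.1048]
```

```bash
cat >> h.py <<'E'
XR=np.array([np.cos(np.radians(175.1)),np.sin(np.radians(175.1))]);YR=np.array([-XR[1],XR[0]]);PC=np.array([.557,.1343])
def W(x,y=0): return PC+XR*x+YR*y
def loc(p): q=p[:2]-PC; return np.round([q@XR*1000,q@YR*1000],2)
E
python3 - <<'E'
from h import *
p=W(-.090);R=R_(175.1);print(p)
robot.move_linear([*p,.10],R,vel=.2)
robot.hold(.3);s=readout.observe();print(s['time_s'],loc(s['eef_pos']),s['eef_pos'][2])
im,P,s=shot('w4')
robot.move_linear([*p,.056],vel=.1)
print(robot.move_linear([*p,.045],vel=.03,force_limit=6))
s=readout.observe();print(s['time_s'],s['force'],s['moment'],s['eef_pos'],loc(s['eef_pos']))
im,P,s=shot('w5')
im,d=eyes.grab_frame('scene');np.savez('s5.npz',im=im,d=d);save('s5',cv2.resize(im[145:290,150:350],None,fx=4,fy=4,interpolation=cv2.INTER_CUBIC))
print(bodyedge('w4'))
E
```

```text
[0.64667108 0.12661248]
8.6333 [-90.08   0.5 ] 0.10006864413954006
True
9.625 [0.77955003 1.03318891 5.05951045] [0.15443562 0.05530036 0.02375664] [0.64762068 0.1270398  0.04798428] [-90.91  -0.51]
{'n': 4720, 'plane': array([ 0.0777, -0.0025,  0.0033]), 'xmax': array([39.4, 39.6, 40. , 40.2, 40.2, 39.7, 39.8]), 'slope_deg': np.float64(0.29), 'ymin': np.float64(-37.73217275075921), 'ymax': np.float64(39.474885365254984)}
```

View pics/w5.png

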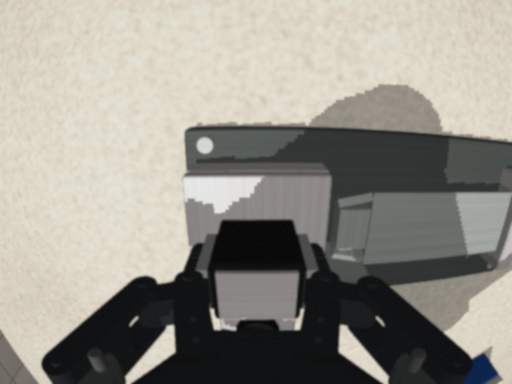

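View pics/s5.png

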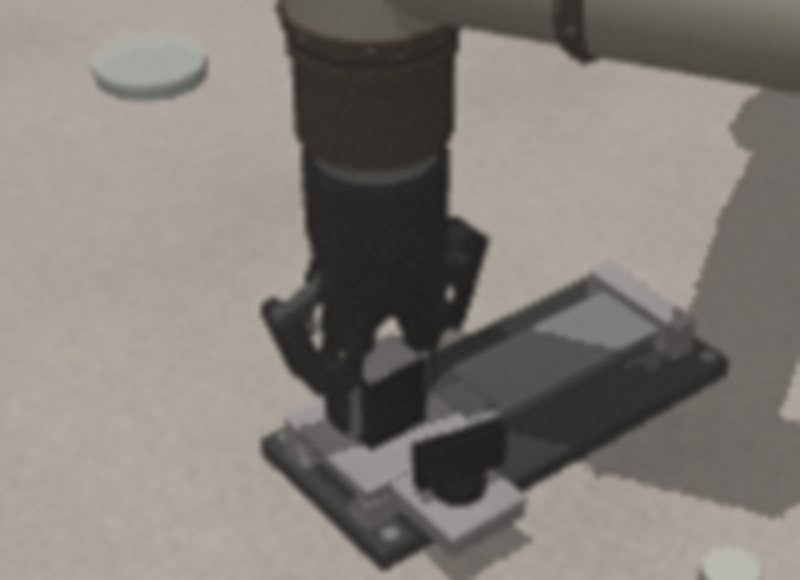

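Run:
```python
from h import *
for n in('w4','w5'):
    z=np.load(n+'.npz');im,P=load(n)
    q=P-np.r_[PC,0];L=np.stack([q[...,:2]@XR,q[...,:2]@YR],-1)
    for x in np.arange(-.02,.09,.01):
        m=(abs(L[...,0]-x)<.003)&(P[...,2]>.028)&(P[...,2]<.034)&(abs(L[...,1])<.04)
        if m.sum()>5: y=L[m][:,1]*1000;print(n,round(x,3),m.sum(),y.min().round(1),y.max().round(1),((y.min()+y.max())/2).round(2))
    for x in np.arange(-.13,-.05,.015):
        m=(abs(L[...,0]-x)<.003)&(P[...,2]>.040+(.052 if n=='w4' else 0))&(P[...,2]<.046+(.052 if n=='w4' else 0))
        if m.sum()>5: y=L[m][:,1]*1000;print(n,'body',round(x,3),m.sum(),y.max().round(1))
    for x in np.arange(-.12,.09,.04):
        m=(abs(L[...,0]-x)<.003)&(P[...,2]>.009)&(P[...,2]<.019)&(L[...,1]>.03)&(L[...,1]<.08)
        if m.sum()>5: y=L[m][:,1]*1000;print(n,'plate',round(x,3),m.sum(),y.max().round(1))
```

```text
w4 -0.02 411 -25.3 25.1 -0.09
w4 -0.01 417 -25.7 25.3 -0.16
w4 0.0 401 -25.1 25.9 0.38
w4 0.01 386 -25.5 24.8 -0.39
w4 0.02 368 -25.6 25.1 -0.23
w4 0.03 343 -25.5 25.3 -0.08
w4 0.04 324 -25.5 25.5 -0.03
w4 0.05 307 -25.0 25.5 0.23
w4 0.06 297 -25.0 24.8 -0.11
w4 0.07 285 -25.1 24.9 -0.07
w4 0.08 266 -24.6 25.4 0.43
w4 body -0.13 213 39.7
w4 body -0.115 683 40.1
w4 body -0.1 541 40.5
w4 body -0.085 537 40.7
w4 body -0.07 627 40.1
w4 body -0.055 726 40.2
w4 plate -0.12 301 60.1
w4 plate -0.08 304 59.8
w4 plate -0.04 284 59.9
w4 plate 0.0 248 59.9
w4 plate 0.04 204 60.3
w4 plate 0.08 171 60.1
w5 -0.02 609 -25.6 25.4 -0.11
w5 -0.01 581 -25.4 25.5 0.04
w5 0.0 550 -25.3 25.7 0.22
w5 0.01 507 -25.1 25.3 0.08
w5 0.02 487 -24.9 25.5 0.3
w5 0.03 456 -24.9 25.4 0.26
w5 0.04 419 -25.2 25.4 0.07
w5 0.05 398 -25.0 25.4 0.2
w5 0.06 363 -25.4 25.3 -0.07
w5 0.07 340 -25.6 25.6 -0.01
w5 0.08 315 -25.7 25.8 0.03
w5 body -0.13 324 38.8
w5 body -0.115 683 39.1
w5 body -0.1 530 39.4
w5 body -0.085 530 39.6
w5 body -0.07 652 39.2
w5 body -0.055 739 39.5
w5 plate -0.12 366 60.1
w5 plate -0.08 379 60.3
w5 plate -0.04 439 60.0
w5 plate 0.0 358 60.0
w5 plate 0.04 275 60.2
w5 plate 0.08 213 60.2
```

Run:
```python
from h import *
R=R_(175.1)
def rep(*a):
    s=readout.observe();print(*a,s['time_s'],loc(s['eef_pos']),s['eef_pos'][2].round(4),s['force'].round(1),s['moment'].round(2))
robot.move_linear([*W(-.09),.0483],R,vel=.03);rep('up')
for x,v in((-.06,.06),(-.02,.04),(.055,.08)):
    r=robot.move_linear([*W(x),.0483],R,vel=v,force_limit=20);rep(x,r)
    if r:break
else:
    r=robot.move_linear([*W(.070),.0483],R,vel=.03,force_limit=20);rep('end',r)
im,P,s=shot('w6')
```

```text
up 9.9833 [-89.59   0.14] 0.0481 [-0.1  0.5 -0.7] [ 0.08  0.24 -0.02]
-0.06 False 10.6333 [-58.95   0.22] 0.0481 [-1.2 -0.1 -0.8] [0.01 0.34 0.01]
-0.02 False 11.7833 [-20.29  -0.06] 0.0483 [ 0.3 -0.7 -3.8] [-0.08  0.06  0.  ]
0.055 False 12.8667 [54.37 -0.29] 0.0484 [-0.7  0.  -4.9] [-0.07 -0.08 -0.  ]
end True 13.3417 [64.26 -0.69] 0.0489 [ 3.3 -1.3 -2.5] [-0.38 -0.94 -0.16]
```

View pics/w6.png

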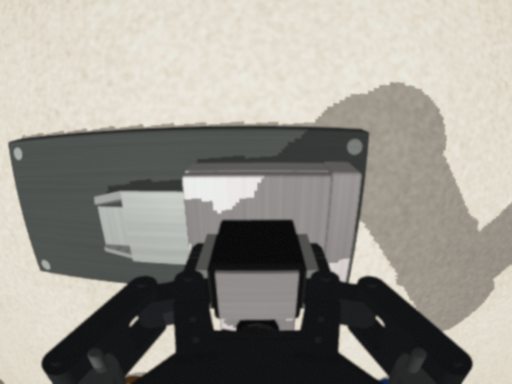

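```bash
python3 - <<'E'
from h import *
R=R_(175.1)
def rep(*a):
    s=readout.observe();print(*a,s['time_s'],loc(s['eef_pos']),s['eef_pos'][2].round(4),s['force'].round(1),s['moment'].round(2))
r=robot.move_linear([*W(.0665),.0478],R,vel=.02,force_limit=25);rep('press',r);robot.hold(.3);rep('hold')
r=robot.move_linear([*W(.0680),.0478],R,vel=.02,force_limit=25);rep('press',r);robot.hold(.3);rep('hold')
im,P,s=shot('w7')
q=P-np.r_[PC,0];L=np.stack([q[...,:2]@XR,q[...,:2]@YR],-1)
for y in (.02,.025,.03,.035):
    m=(abs(L[...,1]-y)<.002)&(L[...,0]>.02)&(L[...,0]<.13)&(P[...,2]>.03)
    a=L[m][:,0]*1000;z=P[m][:,2]*1000;o=np.argsort(a);print(y,[(round(float(a[i]),1),round(float(z[i]),1)) for i in o if 96<a[i]<112][::4])
E
python3 - <<'E'
import cv2;im=cv2.imread('pics/w7.png');cv2.imwrite('pics/w7c.png',cv2.resize(im[140:290,270:400],None,fx=4,fy=4,interpolation=2))
E
```

```text
press False 13.6417 [64.26 -0.82] 0.0487 [ 5.4 -3.8 -3.6] [-0.89 -1.79 -0.15]
hold 13.9417 [64.28 -0.8 ] 0.0487 [ 6.1 -3.1 -2.1] [-0.94 -1.74 -0.14]
press False 14.1917 [64.37 -0.9 ] 0.0489 [10.  -5.5 -5.3] [-1.78 -3.18 -0.22]
hold 14.4917 [64.39 -0.88] 0.0489 [10.3 -5.7 -6.3] [-1.74 -3.08 -0.23]
0.02 [(96.0, 42.8), (96.3, 42.8), (96.5, 43.5), (96.8, 43.8), (97.1, 42.4), (97.6, 43.5), (98.0, 43.4), (98.1, 43.1), (98.7, 42.4), (98.9, 42.4), (99.3, 43.1), (99.6, 43.8), (99.8, 43.5), (100.1, 43.8), (100.4, 43.4), (100.8, 43.3), (100.9, 43.0), (101.4, 43.7), (101.8, 43.9), (102.0, 43.8), (102.5, 44.0), (103.1, 43.5), (103.2, 43.2), (103.5, 43.8), (103.8, 43.8), (104.3, 42.7), (105.7, 39.2), (106.2, 37.8), (106.5, 39.1), (106.9, 39.7), (107.2, 40.3), (107.5, 38.8), (107.9, 40.0), (108.3, 38.9), (108.8, 38.5), (109.1, 39.5), (109.5, 38.4), (109.9, 39.8), (110.0, 40.4), (110.6, 38.3), (110.9, 39.2), (111.2, 38.5), (111.3, 40.1), (111.9, 40.3)]
0.025 [(96.1, 42.3), (96.5, 44.0), (96.6, 43.5), (97.1, 43.1), (97.2, 42.4), (97.6, 43.1), (97.8, 42.7), (98.3, 43.6), (98.6, 44.0), (98.8, 43.3), (9
[... 1203 characters left out ...]

0.035 [(96.3, 43.6), (96.5, 43.2), (96.7, 44.0), (97.1, 43.2), (97.5, 42.9), (97.9, 44.2), (98.1, 42.8), (98.6, 43.6), (98.8, 43.0), (99.1, 43.4), (99.3, 43.0), (99.6, 43.2), (100.1, 41.7), (100.3, 43.7), (100.6, 42.4), (100.8, 43.0), (101.1, 44.0), (101.4, 43.3), (101.8, 43.6), (102.1, 44.4), (102.3, 43.4), (102.6, 43.4), (102.9, 43.4), (103.1, 42.7), (103.5, 43.3), (104.0, 43.3), (104.1, 43.1), (105.5, 39.7), (105.8, 38.3), (106.0, 39.2), (106.5, 39.7), (106.6, 39.4), (107.2, 39.1), (107.3, 39.0), (107.6, 40.5), (108.0, 38.7), (108.2, 39.8), (108.7, 40.1), (109.0, 40.0), (109.3, 40.2), (109.6, 38.7), (110.1, 39.2), (110.3, 39.2), (110.8, 39.1), (110.9, 40.4), (111.2, 39.3), (111.6, 39.8)]
```

View pics/w7c.png

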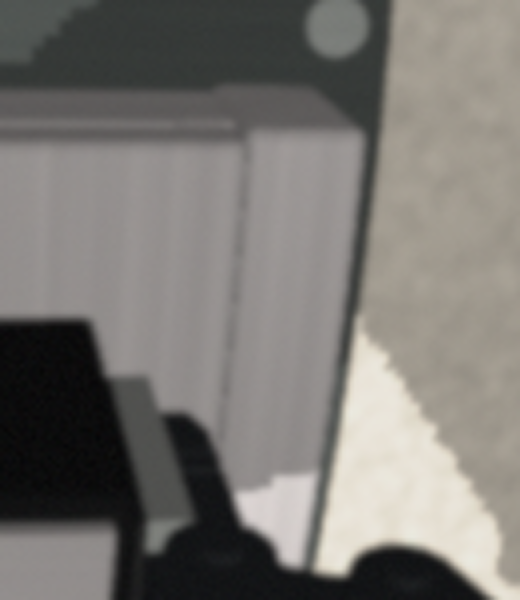

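Run:
```python
from h import *
R=R_(175.1)
def rep(*a):
    s=readout.observe();print(*a,s['time_s'],loc(s['eef_pos']),s['eef_pos'][2].round(4),s['force'].round(1),s['moment'].round(2))
robot.move_linear([*W(.0655,-.0005),.0487],R,vel=.02);rep('relax')
robot.move_gripper(0.85);rep('open')
robot.move_linear([*W(.065,-.0005),.14],R,vel=.15)
robot.reach([*(W(.065,-.068)+0.03*np.array([np.cos(np.radians(161)),np.sin(np.radians(161))])),.17],R_(251));rep('hover')
im,P,s=shot('w8')
m=reg(P,.43,.56,.17,.28,.068,.09);print('knob',rect(P,m),loc(np.array(rect(P,m)[0])/1000))
m=reg(P,.43,.56,.10,.18,.08,.10);print('grip',rect(P,m),loc(np.array(rect(P,m)[0])/1000))
```

```text
relax 14.825 [64.26 -0.83] 0.049 [ 5.6 -2.6 -4.3] [-1.01 -1.77 -0.13]
open 15.25 [65.72 -0.61] 0.0489 [ 0.3  0.  -0.3] [ 0.01 -0.   -0.02]
hover 17.0917 [ 94.37 -74.92] 0.1692 [-0.5  0.5  0.4] [ 0.01 -0.02 -0.01]
knob (array([498.8, 208.3]), array([12.1, 51.9]), 70.74) [ 64.31 -68.76]
grip (array([492.5, 141. ]), array([32.2, 40.7]), 85.76) [64.84 -1.17]
```

View pics/w8.png

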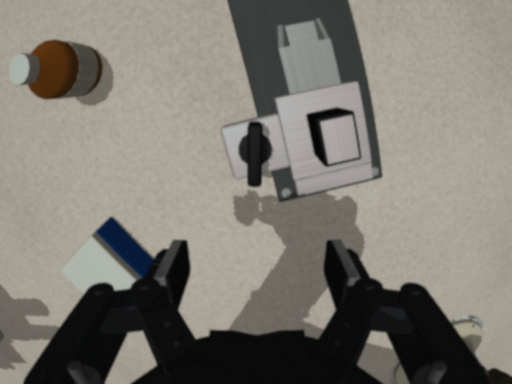

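Run:
```python
from h import *
k=np.array([.4988,.2083]);a0=250.74
def rep(*a):
    s=readout.observe();yaw=np.degrees(np.arctan2(s['tool_rot'][1,1],s['tool_rot'][0,1]))%360
    print(*a,round(s['time_s'],2),'yaw',yaw.round(2),(s['eef_pos'][:2]*1000-k*1000).round(2),s['eef_pos'][2].round(4),s['force'].round(1),s['moment'].round(2),s['qpos'][5].round(1),round(s['gripper_width'],3));return s
robot.move_gripper(0.45,40)
robot.reach([*k,.11],R_(a0));rep('above')
r=robot.move_linear([*k,.049],R_(a0),vel=.08,force_limit=12);rep('down',r)
robot.move_gripper(0.0,40);rep('grip')
for a in (-5,-20,-35,-50,-62,-70):
    r=robot.move_linear([*k,.049],R_(a0+a),vel=.1);rep(a,r)
```

```text
above 17.94 yaw 250.71 [-0.12 -0.53] 0.1092 [-0.6 -1.  -0. ] [ 0.04 -0.03 -0.04] 30.9 0.452
down False 18.85 yaw 250.75 [0.39 0.3 ] 0.0495 [0.5 0.1 0. ] [-0.01 -0.02 -0.03] 30.9 0.451
grip 19.12 yaw 250.75 [0.42 0.25] 0.0499 [-1.4  0.2  4.1] [-0.06  0.32  0.04] 30.9 0.313
-5 False 19.38 yaw 245.85 [0.41 0.3 ] 0.0498 [-1.5  0.2  6.7] [-0.11  0.38 -0.  ] 26.0 0.313
-20 False 19.78 yaw 230.86 [0.39 0.31] 0.0498 [-0.9  0.   5.3] [-0.07  0.41 -0.06] 11.0 0.313
-35 False 20.19 yaw 215.86 [0.36 0.34] 0.0497 [-1.4  0.4  5.8] [ 0.01  0.44 -0.06] -4.0 0.311
-50 False 20.6 yaw 200.94 [0.34 0.39] 0.0497 [-1.6 -0.1  4.6] [ 0.16  0.5  -0.04] -18.9 0.315
-62 False 20.96 yaw 188.98 [0.31 0.46] 0.0496 [-2.1  0.8  5.5] [ 0.22  0.52 -0.05] -30.9 0.313
-70 False 21.25 yaw 180.97 [0.33 0.48] 0.0496 [-1.4  0.3  5.4] [ 0.18  0.49 -0.01] -38.9 0.315
```

Run:
```python
from h import *
k=np.array([.4988,.2083]);a0=250.74
robot.move_gripper(0.6)
robot.move_linear([*k,.10],vel=.12)
p=k+.045*np.array([np.cos(np.radians(a0-70-90)),np.sin(np.radians(a0-70-90))])
robot.move_linear([*p,.15],vel=.2)
robot.hold(.1);im,P,s=shot('w9');print(s['time_s'])
m=reg(P,.43,.56,.17,.28,.068,.09);print('knob',rect(P,m),loc(np.array(rect(P,m)[0])/1000))
m=reg(P,.43,.56,.10,.18,.08,.10);print('grip',rect(P,m),loc(np.array(rect(P,m)[0])/1000))
```

```text
22.7667
knob (array([498.5, 208.1]), array([11.8, 51.6]), 1.0) [ 64.59 -68.53]
grip (array([492.4, 140.9]), array([32.5, 40.1]), 85.6) [64.93 -1.06]
```

View pics/w9.png

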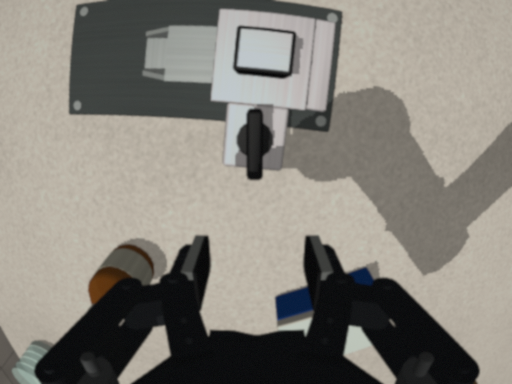

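Run:
```python
from h import *
k=np.array([.4986,.2082])
def rep(*a):
    s=readout.observe();yaw=np.degrees(np.arctan2(s['tool_rot'][1,1],s['tool_rot'][0,1]))%360
    print(*a,round(s['time_s'],2),'yaw',yaw.round(2),(s['eef_pos'][:2]*1000-k*1000).round(2),s['eef_pos'][2].round(4),s['force'].round(1),s['moment'].round(2),round(s['gripper_width'],3));return s
robot.move_gripper(0.45,60)
robot.move_linear([*k,.11],R_(181),vel=.2)
r=robot.move_linear([*k,.056],R_(181),vel=.08,force_limit=12);rep('down',r)
robot.move_gripper(0.0,60);rep('grip')
for a in (179,177,176,175,174,173,172,171,170):
    robot.move_linear([*k,.056],R_(a),vel=.1);s=rep(a)
    if abs(s['moment'][2])>0.8: break
robot.hold(.2);rep('hold')
```

```text
down False 24.38 yaw 181.02 [0.38 0.36] 0.0564 [0.4 0.1 0.6] [-0.03  0.03  0.01] 0.45
grip 24.73 yaw 181.0 [0.37 0.27] 0.0567 [-0.9  0.7  3. ] [ 0.08  0.3  -0.06] 0.124
179 24.98 yaw 179.05 [0.39 0.34] 0.0567 [-1.5  0.2  5.2] [ 0.09  0.39 -0.08] 0.128
177 25.23 yaw 177.05 [0.39 0.33] 0.0567 [-1.8  1.2  5.7] [ 0.14  0.41 -0.06] 0.128
176 25.48 yaw 176.06 [0.39 0.33] 0.0567 [-1.7  1.3  5.1] [ 0.07  0.37 -0.03] 0.128
175 25.73 yaw 175.07 [0.42 0.32] 0.0567 [-0.1  0.1  5.8] [ 0.07  0.39 -0.01] 0.129
174 25.98 yaw 174.16 [0.59 0.29] 0.0567 [-0.2 -0.3  4.6] [-0.11  0.18  0.32] 0.125
173 26.23 yaw 173.19 [0.97 0.1 ] 0.0567 [ 1.6 -1.2  4.5] [-0.52 -0.45  0.67] 0.128
172 26.48 yaw 172.2 [ 1.32 -0.03] 0.0566 [ 4.  -3.8  4.1] [-1.11 -1.15  1.01] 0.126
hold 26.68 yaw 172.2 [ 1.35 -0.02] 0.0567 [ 3.7 -3.7  5. ] [-1.09 -1.11  1.  ] 0.129
```

```bash
python3 - <<'E'
from h import *
k=np.array([.4986,.2082])
robot.move_linear([*k,.056],R_(174.2),vel=.1);s=readout.observe();print(s['moment'].round(2))
robot.move_gripper(0.45)
robot.move_linear([*k,.10],vel=.12)
p=k+.045*np.array([np.cos(np.radians(85)),np.sin(np.radians(85))])
robot.move_linear([*p,.15],R_(175.1),vel=.2)
robot.hold(.1);im,P,s=shot('w10');print(s['time_s'])
m=reg(P,.43,.56,.17,.28,.068,.09);print('knob',rect(P,m),loc(np.array(rect(P,m)[0])/1000))
m=reg(P,.43,.56,.10,.18,.08,.10);print('grip',rect(P,m),loc(np.array(rect(P,m)[0])/1000))
q=P-np.r_[PC,0];L=np.stack([q[...,:2]@XR,q[...,:2]@YR],-1)
for y in (-.03,-.02,.02,.03):
    m=(abs(L[...,1]-y)<.002)&(L[...,0]>.02)&(L[...,0]<.13)
    a=L[m][:,0]*1000;z=P[m][:,2]*1000;print(y,'body end',a[z>41.7].max().round(1),'stop start',a[(z<41)&(z>37)&(a>95)].min().round(1),'gap floor',((z<37)&(a>98)&(a<110)).sum())
robot.move_linear([*p,.25],vel=.2);im,d=eyes.grab_frame('scene');save('s11',cv2.resize(im,None,fx=1.5,fy=1.5))
E
python3 - <<'E'
import cv2;im=cv2.imread('pics/w10.png');cv2.imwrite('pics/w10c.png',cv2.resize(im[0:200,150:400],None,fx=3,fy=3,interpolation=2))
E
```

```text
[-0.93 -1.1   0.22]
28.4083
knob (array([498.9, 207.9]), array([51.6, 11.9]), 84.61) [ 64.17 -68.37]
grip (array([492.5, 140.7]), array([32.5, 40.3]), 85.09) [64.81 -0.87]
-0.03 body end 103.4 stop start 103.7 gap floor 0
-0.02 body end 104.2 stop start 96.0 gap floor 0
0.02 body end 104.0 stop start 98.4 gap floor 0
0.03 body end 109.1 stop start 105.3 gap floor 0
```

View pics/w10c.png

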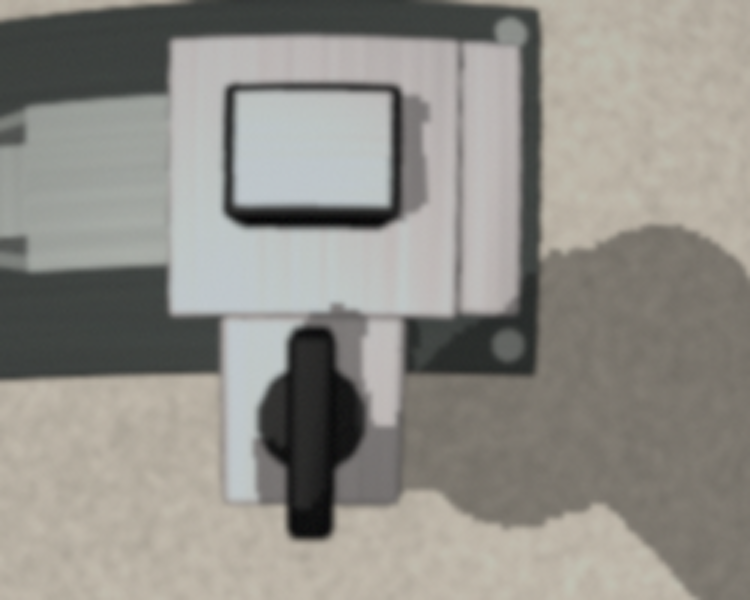

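View pics/s11.png

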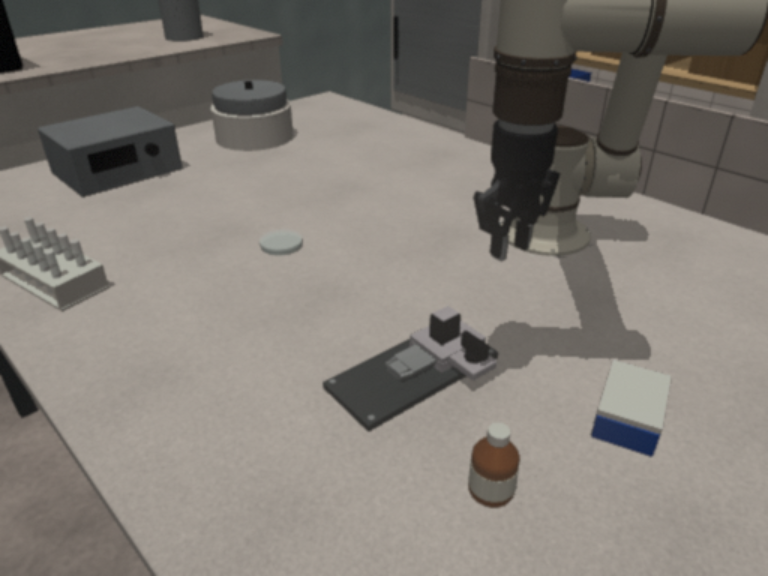

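```bash
python3 - <<'E'
from h import *
def rep(*a):
    s=readout.observe();print(*a,round(s['time_s'],2),loc(s['eef_pos']),s['eef_pos'][2].round(4),s['force'].round(1),s['moment'].round(2))
R=R_(265.1)
robot.move_gripper(0.0,40)
robot.reach([*W(.020,-.001),.13],R)
print(robot.move_linear([*W(.020,-.001),.053],R,vel=.12,force_limit=10))
rep('low')
r=robot.move_linear([*W(.042,-.001),.053],R,vel=.025,force_limit=10);rep('push',r)
p=loc(readout.observe()['eef_pos'])/1000
r=robot.move_linear([*W(p[0]+.002,-.001),.053],R,vel=.02,force_limit=20);robot.hold(.2);rep('push2',r)
robot.move_linear([*W(.018,-.001),.053],R,vel=.1)
robot.move_linear([*W(.018,-.001),.14],R,vel=.2)
k=np.array([.4986,.2082]);p=k+.045*np.array([np.cos(np.radians(85)),np.sin(np.radians(85))])
robot.move_gripper(.6)
robot.reach([*p,.15],R_(175.1));robot.hold(.1);im,P,s=shot('w12');print(s['time_s'])
m=reg(P,.43,.56,.17,.28,.068,.09);print('knob',rect(P,m),loc(np.array(rect(P,m)[0])/1000))
m=reg(P,.43,.56,.10,.18,.08,.10);print('grip',rect(P,m),loc(np.array(rect(P,m)[0])/1000))
E
python3 - <<'E'
import cv2;im=cv2.imread('pics/w12.png');cv2.imwrite('pics/w12c.png',cv2.resize(im[0:200,150:400],None,fx=3,fy=3,interpolation=2))
E
```

```text
False
low 31.97 [19.45 -1.35] 0.0536 [0.9 0.2 0.4] [ 0.    0.   -0.03]
push True 32.62 [33.32 -2.01] 0.0543 [ 2.4 -1.2  0.4] [-0.31 -0.65 -0.02]
push2 False 33.08 [33.41 -1.96] 0.054 [ 4.3 -0.5  3.3] [-0.22 -1.4  -0.  ]
36.1917
knob (array([498.2, 208.4]), array([51.5, 12.2]), 84.79) [ 64.91 -68.81]
grip (array([492.4, 141.4]), array([31.5, 40.1]), 85.14) [64.97 -1.56]
```

View pics/w12c.png

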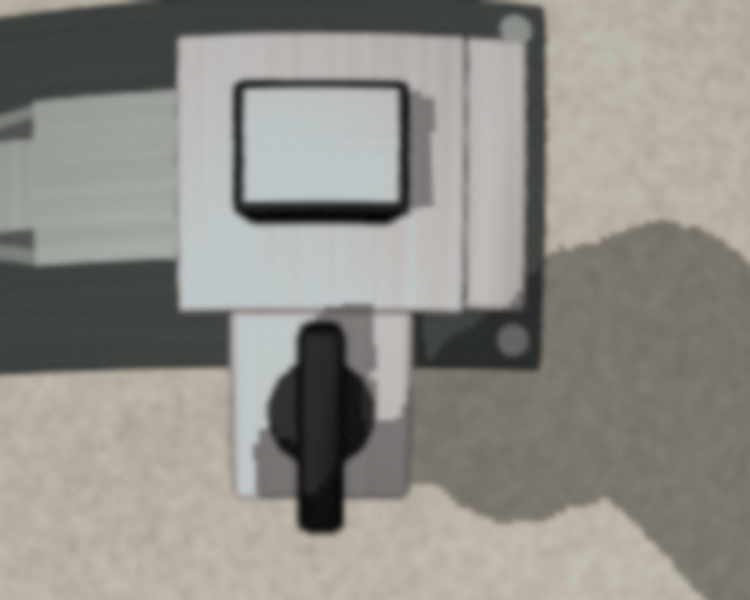

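Carriage is firmly home at x = 65.0 mm, with only a hairline seam at the stop. The knob bar is square to the slide direction and nothing touches the robot.

Run:
```python
from h import *
s=readout.observe();robot.move_linear([*s['eef_pos'][:2],.25],vel=.2)
s=readout.observe();print(s['time_s'],s['force'].round(1))
robot.finish_job()
```

```text
36.8917 [ 1.5  0.2 -0.9]
the job is handed in; nothing more can be done
```

I slid the carriage along the rail until it met the end stop and turned the clamp knob clockwise to its hard stop. Then I let go, backed off and handed the job in at about 37 s.

**Last checks**
- **Carriage:** the wrist picture puts it at x = 65.0 mm (65 is fully home). A light push toward the stop after tightening met firm resistance.
- **Knob:** the bar stands about 90° to the slide direction. At the end the resisting torque rose to about 1 N m, which shows the stop.
- **Robot and bystanders:** the arm was clear of everything. I never went near the dish, tip box or bottle, and the last overall picture shows them standing.

**Disagreements**
- **Direction:** the text says the rail and carriage point within about 0.3 rad of world +y. All three cameras showed them along world −x, and I followed the cameras.
- **First knob grip:** the fingers closed on the knob's round hub instead of its bar (27 mm apart, where 12 was expected). It still turned the knob to about 84°; I then gripped the bar itself and finished the turn.
- **Seam at the stop:** a thin dark line shows between carriage and stop. It looked the same while the carriage was pressed against the stop, so I took it as contact rather than a gap.

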